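# Get the parts box out from behind the pigments and stack it on its mate

### The job

Move the red pigment jar, the ochre pigment jar and the blue-grey tin off the plywood board and stand all three on the blue mat; then fetch the flat green-lidded box from behind them and stack it squarely on the deep green-lidded box, so that its base drops fully over the lid lugs. Only then stand the two jars and the tin back on the board, each centred on the very mark it came from (note at the start which stood where). Leave the orange-lidded box alone, keep the deep green box about where it is, and let nothing tip over.

Things in the scene. Friction and masses are not known exactly. Their poses are not given: they have to be found in the camera images.
- pigment_red: Upright clear round jar with red label and ochre-yellow lid, 45 mm diameter, 100 mm tall, 0.15 kg. Origin: centre of the underside, z up. Starts on one of the board's three marks.
- pigment_ochre: Upright clear round jar with ochre label and whitish lid, 47 mm diameter, 98 mm tall, 0.15 kg. Origin: centre of the underside, z up. Starts on one of the board's three marks.
- pin_tin: Upright round blue-grey tin with a straw-coloured lid and foot, 57 mm diameter, 72 mm tall, about 0.18 kg. Origin: centre of the underside, z up. Starts on one of the board's three marks.
- green_box: Flat loose parts box, grey with a green lid, 60 x 92 x 30 mm without lugs, about 0.22 kg, on the plywood board behind the jars. Lid: four tapered round lugs, 4.5 mm high, 6 mm foot radius, at x +-18.75, y +-34.75 mm. Base: 53 x 85 mm recess, 6 mm deep, fits such lugs with 1.75 mm play. Half a turn looks the same. Origin: centre of the underside; x across the 60 mm side, z up.
- green_base: Deep loose parts box, grey with a green lid, 60 x 92 x 44 mm without lugs, 0.6 kg, on the bench. Locked, the flat box's origin is 44 mm above this one's. Lid: four tapered round lugs, 4.5 mm high, 6 mm foot radius, at x +-18.75, y +-34.75 mm. Base: 53 x 85 mm recess, 6 mm deep, fits such lugs with 1.75 mm play. Half a turn looks the same. Origin: centre of the underside; x across the 60 mm side, z up.
- orange_base: Deep loose parts box, grey with an orange lid, otherwise just like the deep green one; a bystander on the bench.
- mat: Flat fixed blue mat on the bench, 90 (x) x 210 (y) x 4 mm: the side area. Origin: centre of its underside.
- board: Fixed plywood board, 150 (x) x 210 (y) x 12 mm. Origin: centre of its underside; x away from the robot. On top three round white marks with black edges, 63 mm across, at x = -34 mm, y = -66, 0 and +66 mm; one jar or tin starts on each. The flat green box stands at about x = +30 mm with its long side along y, a gap of only 2 to 13 mm behind them.
There are look-alikes about, which are no part of the job. What is shaped like the green_box but pink is not meant.

How it is judged:
On the way, in this order (a step that is already met when the one before it is completed fails the run):
1. the two jars and the tin all stand upright and released on the mat, the flat green box not yet moved (x of pigment_red in the frame of mat between -0.045 and 0.045 m and y of pigment_red in the frame of mat between -0.105 and 0.105 m and z of pigment_red in the frame of mat between 0 and 0.009 m and angle between each of pigment_red, pigment_ochre, pin_tin's own z axis and vertical below 0.1 rad and linear speed of each of pigment_red, pigment_ochre, pin_tin below 0.03 m/s and contact force between each of pigment_red, pigment_ochre, pin_tin and the fingers below 0.1 N and x of pigment_ochre in the frame of mat between -0.045 and 0.045 m and y of pigment_ochre in the frame of mat between -0.105 and 0.105 m and z of pigment_ochre in the frame of mat between 0 and 0.009 m and x of pin_tin in the frame of mat between -0.045 and 0.045 m and y of pin_tin in the frame of mat between -0.105 and 0.105 m and z of pin_tin in the frame of mat between 0 and 0.009 m and distance of green_box from where it was at the start of the episode below 0.03 m), for 0.1 s.
2. the flat green box is locked on the deep green box and released, while the two jars and the tin still stand on the mat (x of green_box in the frame of green_base between -0.004 and 0.004 m and y of green_box in the frame of green_base between -0.004 and 0.004 m and z of green_box in the frame of green_base between 0.041 and 0.0465 m and angle between the x axis of green_box and the x axis of green_base, either way round below 0.09 rad and angle between green_box's own z axis and vertical below 0.05 rad and linear speed of green_box below 0.02 m/s and contact force between each of green_box, pigment_red, pigment_ochre, pin_tin and the fingers below 0.1 N and x of pigment_red in the frame of mat between -0.045 and 0.045 m and y of pigment_red in the frame of mat between -0.105 and 0.105 m and z of pigment_red in the frame of mat between 0 and 0.009 m and angle between each of pigment_red, pigment_ochre, pin_tin's own z axis and vertical below 0.1 rad and linear speed of each of pigment_red, pigment_ochre, pin_tin below 0.03 m/s and x of pigment_ochre in the frame of mat between -0.045 and 0.045 m and y of pigment_ochre in the frame of mat between -0.105 and 0.105 m and z of pigment_ochre in the frame of mat between 0 and 0.009 m and x of pin_tin in the frame of mat between -0.045 and 0.045 m and y of pin_tin in the frame of mat between -0.105 and 0.105 m and z of pin_tin in the frame of mat between 0 and 0.009 m), for 0.1 s.
At the end, for the whole second after the job is handed in: Flat green box locked on the deep green box (within 4 mm in x and y, 3 mm in height, 5 degrees); both jars and the tin upright within 15 mm of where each stood at the start; orange box within 30 mm, deep green box within 60 mm of its start; all released and at rest (x of green_box in the frame of green_base between -0.004 and 0.004 m and y of green_box in the frame of green_base between -0.004 and 0.004 m and z of green_box in the frame of green_base between 0.041 and 0.0465 m and angle between the x axis of green_box and the x axis of green_base, either way round below 0.09 rad and angle between green_box's own z axis and vertical below 0.05 rad and linear speed of each of green_box, pigment_red, pigment_ochre, pin_tin below 0.02 m/s and distance of each of pigment_red, pigment_ochre, pin_tin from where it was at the start of the episode below 0.015 m and angle between each of pigment_red, pigment_ochre, pin_tin's own z axis and vertical below 0.08 rad and distance of orange_base from where it was at the start of the episode below 0.03 m and distance of green_base from where it was at the start of the episode below 0.06 m); the robot touches nothing.
It fails at once if a jar, the tin or a box tips over (angle between any of pigment_red, pigment_ochre, pin_tin, green_box, green_base, orange_base's own z axis and vertical above 0.6 rad).
It fails at once if the orange box is moved by more than 30 mm (distance of orange_base from where it was at the start of the episode above 0.03 m).
It also fails if it takes over 144 s, if anything falls off the work surface, if the arm or the gripper's body presses on something with over 40 N, if the wrist force passes 120 N, or if a joint passes its speed limit or range.

### The arm

A 6-joint arm with a two-finger parallel gripper is mounted at the origin on a cart in front of the work surface, level with it; the furniture and walls round the work are solid. World frame = base frame: x ahead of the robot, y to its left, z up, the work surface at z = 0. Lengths are in m, angles in rad, forces in N, time in s.
With the tool pointing down it reaches from about 0.3 to 1 m from the base axis. Payload 5.1 kg.
Tool frame: the origin (TCP) lies on the centre line of the jaws, within the pads' length; the fingertips stand 8 mm ahead of it and the grasp point (between the pads) lies 11 mm behind it; z points along the fingers, y is the direction in which the jaws open and shut (so a half turn about z gives the same grasp; the last joint's range is limited). The gripper opens to 95 mm and grips with 3 to 60 N. Pads are 20 mm wide; open, the fingers measure 119 mm over their backs; the gripper's body (75 mm by 180 mm) begins 59 mm behind the grasp point.
Start: joints at [1.239, 0.124, 1.65, -0, 1.367, -0.083], TCP at [0.16, 0.63, 0.223] pointing down, gripper open.
Joint ranges: [-2.61, 2.61], [-1.02, 2.33], [0.03, 2.71], [-1.35, 4.49], [0.32, 2.68], [-2.91, 2.91]. Speed limits (rad/s): [2.57, 2.57, 3.14, 3.14, 3.14, 3.14].

### API

Orientations are given as a rotation vector (axis times angle).
In Python, from station import status, optics, job_done, spotter gives the robot as it stands.
- The arm moves only by the tool drive_tool, never from a script. Its argument "series" is text: rows parted by semicolons, each of 4 numbers parted by spaces: the shift along the tool's x, y, z each as a share of 0.2 m, from -1 to 1, then the turn about the tool's z as a share of 0.5 rad, from -1 to 1. A call has 1 to 12 rows; each row is the pose to reach, as a shift and turn from the pose measured when the call began, along the tool's axes at that moment; what a row does not reach only later rows make up. A row lasts 1/8 s, in which the tool goes at most 62.5 mm and 10.7 degrees, less where a joint would pass 70% of its speed; a pose out of reach is approached as far as the arm can. A call with a number of a shift or a turn outside -1 to 1 is refused whole. A call with a gripper value outside its range is refused whole. "grip" is the finger opening in mm, from 0 to 95.1, set as the call begins (left out, the last holds). The fingers move at their own pace and stop on an object; "newtons" is the grip in N (left out, the last holds). Time passes only in rows, so rows that repeat a pose let the fingers close. It gives the time, the measured TCP pose, the force and the opening at its end, in the units of the state.
- status.state(): the state, without advancing time (a new reading comes with each control period).
- optics.camera(name): name is "scene" or "top" or "wrist"; returns a dict with "image" (480x640x3 uint8, red, green, blue), "depth" (480x640 float32, m along the optical axis (not along the pixel's ray), 0 where there is no reading), "intrinsics" (3x3 intrinsics, pixels), "k1" (the pictures are not rectified: a ray, as slopes to the right and down, at radius r is drawn at 1 + k1 r^2 times it, then the intrinsics apply), "R" (3x3) and "t" (3): a world point X has camera coordinates R X + t. Camera axes: x right, y down, z forward; pixel columns grow to the right and rows downward; lengths in m; the calibration is good to about 2 mm. A picture is of the moment at which its call begins.
- job_done(): hands the job in, once; it reports no verdict.
Trained networks look in a picture, given as the dict that the camera call returned (one of the last four; its "shot" number tells which), for a name from the list of things; names that differ only in an ending like _2 or _b are one class to them, and where a whole thing is asked for, a point or a joint stands for the part that bears it (a point fixed in the world has none). Each returns a list of dicts, best first, with "conf" (0 to 1); they miss things now and then, are a little off and sometimes report something else, mostly with a low value. They report only what shows in the picture. A call takes as long as a camera call. They do not tell look-alikes from the thing itself.
- spotter.cut_out(picture, query): "mask" (480x640 bool, what is visible of it) and "position" ([row, column] in pixels, amid what is visible of it).
The state is a dict: "time": time; "joint_pos": joint angles; "qd": joint speeds; "effort": joint torques, N m; "position": TCP position; "orientation": TCP orientation; "wrist_force": force on the tool from outside, world axes, zero at the start; "moment": the same for the moment, N m; "opening": opening from 0.0 (shut) to 1.0 (fully open).
Only numpy, scipy, OpenCV 4.12 (cv2) and the standard library are available. Lean on these libraries where they do the work, as an engineer would, in place of code of your own. Each camera call takes 0.05 s, during which the arm holds its last target. There are 200 camera calls.

## Working session

There is one attempt and no reset: what is moved stays moved. The work goes in short steps, Python scripts to look and compute and a tool call to move; the robot and the scene stay as the last step left them, time stands still between calls to the robot, and variables do not carry over. Pictures are saved under pics/ and viewed, about 12 in all and at most 16, crops included, and the job is handed in when it is done.

Besides the shell and the picture viewer there is one more tool, called after "Emit:" by a JSON object that holds its "api" and its "payload". drive_tool: Moves the arm, as the interface text tells. Shift numbers are shares of 0.2 m and turn numbers shares of 0.5 rad, none past 1 either way. Its arguments: {"type":"object","properties":{"series":{"type":"string"},"grip":{"type":"number"},"newtons":{"type":"number"}},"required":["series"]}

```bash
mkdir -p pics; ls; cat > h.py <<'E'
import numpy as np,cv2
from station import status,optics,spotter,job_done
def snap(n):
    return optics.camera(n)
def save(p,f,crop=None,scale=1):
    im=p["image"][:,:,::-1]
    if crop: r0,r1,c0,c1=crop; im=im[r0:r1,c0:c1]
    if scale!=1: im=cv2.resize(im,None,fx=scale,fy=scale,interpolation=cv2.INTER_CUBIC)
    cv2.imwrite("pics/"+f,im)
def rays(p,uv):
    K=np.array(p["intrinsics"],float);k=p["k1"]
    d=(np.atleast_2d(uv).astype(float)-[K[0,2],K[1,2]])/[K[0,0],K[1,1]]
    s=d.copy()
    for _ in range(20): s=d/(1+k*(s**2).sum(1,keepdims=True))
    return np.c_[s,np.ones(len(s))]
def atz(p,uv,z):
    R=np.array(p["R"]);t=np.array(p["t"])
    r=rays(p,uv)@R; c=-R.T@t
    return c+r*((z-c[2])/r[:,2])[:,None]
def pts(p,mask):
    v,u=np.nonzero(mask&(p["depth"]>0))
    r=rays(p,np.c_[u,v])*p["depth"][v,u][:,None]
    return (r-np.array(p["t"]))@np.array(p["R"]),np.c_[u,v]
def proj(p,X):
    c=np.atleast_2d(X)@np.array(p["R"]).T+np.array(p["t"]); s=c[:,:2]/c[:,2:]
    s=s*(1+p["k1"]*(s**2).sum(1,keepdims=True)); K=np.array(p["intrinsics"])
    return s*[K[0,0],K[1,1]]+[K[0,2],K[1,2]]
E
python3 - <<'E'
from h import *
for n in("scene","top"):
    p=snap(n);save(p,n+"0.png"); print(n,-np.array(p["R"]).T@p["t"])
    for q in("pigment_red","pigment_ochre","pin_tin","green_box","green_base","orange_base","mat","board"):
        for d in spotter.cut_out(p,q)[:3]:
            X,_=pts(p,d["mask"])
            print(q,round(d["conf"],2),np.round(d["position"]),d["mask"].sum(),np.round(np.median(X,0),3) if len(X) else "", np.round(np.percentile(X[:,2],95),3) if len(X) else "")
print(status.state())
E
```

```text
pics
scene [ 0.00254244 -0.56117368  0.93582474]
pigment_red 0.84 [179. 308.] 1031 [0.585 0.077 0.082] 0.116
pigment_ochre 0.9 [210. 363.] 1190 [ 0.602 -0.052  0.081] 0.113
pin_tin 0.66 [199. 338.] 1059 [0.595 0.013 0.075] 0.086
pin_tin 0.35 [185. 362.] 415 [0.689 0.029 0.044] 0.048
green_box 0.66 [261. 422.] 1671 [ 0.631 -0.19   0.031] 0.035
green_box 0.64 [151. 281.] 1008 [0.639 0.235 0.03 ] 0.035
green_box 0.63 [399. 364.] 2308 [ 0.349 -0.311  0.031] 0.035
green_base 0.88 [338. 408.] 2325 [ 0.473 -0.29   0.045] 0.049
orange_base 0.9 [166. 224.] 1394 [0.505 0.272 0.043] 0.048
orange_base 0.33 [200. 335.] 1161 [0.596 0.014 0.073] 0.086
mat 0.6 [278. 293.] 4071 [ 0.432 -0.038  0.006] 0.009
board 0.6 [219. 347.] 2300 [ 0.601 -0.025  0.014] 0.017
top [0.29838072 0.01630587 1.1652129 ]
pigment_red 0.9 [200. 286.] 647 [0.586 0.088 0.11 ] 0.115
pigment_ochre 0.56 [195. 349.] 662 [ 0.604 -0.04   0.107] 0.112
pin_tin 0.76 [197. 320.] 810 [0.6   0.023 0.081] 0.085
green_box 0.88 [186. 218.] 1316 [0.644 0.242 0.03 ] 0.035
green_box 0.85 [323. 477.] 1381 [ 0.354 -0.301  0.029] 0.033
green_box 
[... 297 characters left out ...]
 [194. 305.] 3235 [0.63  0.054 0.012] 0.016
{'time': 0.9, 'joint_pos': array([ 1.23937268e+00,  1.23752035e-01,  1.65031351e+00,  3.28106167e-05,
        1.36747561e+00, -8.25830872e-02]), 'qd': array([ 0.00039563, -0.00194616,  0.0002479 , -0.00054087, -0.00046711,
       -0.00015571]), 'effort': array([-8.38774213e-04, -4.17566228e+01, -3.60239518e+01,  7.73675437e-02,
        4.28536430e-02, -5.27732183e-06]), 'position': array([0.16008757, 0.62996724, 0.22267929]), 'orientation': array([-3.89877868e-01, -3.11728545e+00, -8.95460696e-05]), 'wrist_force': array([-0.321117  ,  0.14947488,  0.09228465]), 'moment': array([-0.00447865, -0.02519205,  0.06428139]), 'opening': 0.9992184597617425}
```

View pics/scene0.png

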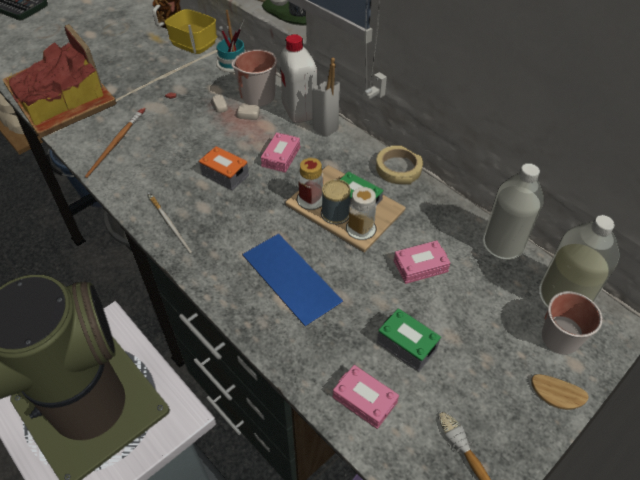

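View pics/top0.png

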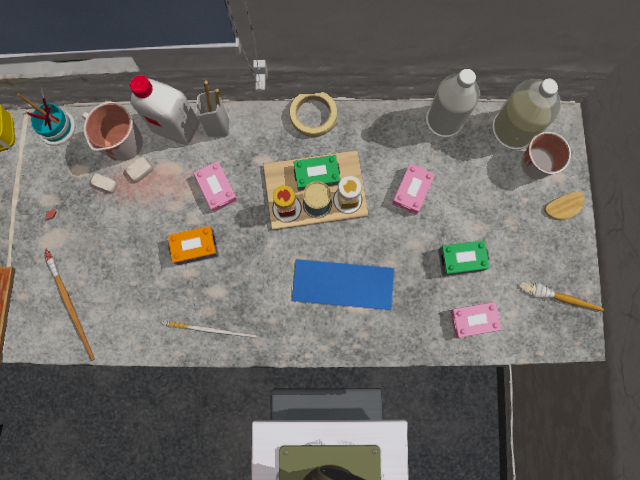

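The jars stand left to right (+y to −y) as red (284,200), tin (317,198), ochre (349,193) in the top view. The flat green box is at (317,172), behind them on the board, and the pink look-alikes are at (215,186), (414,189) and (476,320). The deep green box is at (465,258), the orange box at (192,245) and the mat at (343,285). Next I'll measure these and check the green box in a close crop.

```bash
cat >> h.py <<'E'
def rect(X):
    (c,s,a)=cv2.minAreaRect((X[:,:2]*1000).astype(np.float32)); return np.round(c,1),np.round(s,1),round(a,1)
def meas(p,verbose=True):
    "coloured blobs: boxes & mat"
    hsv=cv2.cvtColor(p["image"],cv2.COLOR_RGB2HSV)
    out={}
    for n,(lo,hi,z0,z1) in dict(green=((50,120,60),(80,255,255),.02,.13),orange=((5,180,120),(16,255,255),.03,.06),mat=((105,150,80),(125,255,255),-.01,.02)).items():
        m=cv2.inRange(hsv,lo,hi)
        m=cv2.morphologyEx(m,cv2.MORPH_CLOSE,np.ones((9,9)))
        k,l,st,_=cv2.connectedComponentsWithStats(m)
        for i in range(1,k):
            if st[i,4]<150: continue
            X,uv=pts(p,l==i); X=X[(X[:,2]>z0)&(X[:,2]<z1)]
            if len(X)<100: continue
            z=np.median(X[:,2]); X=X[abs(X[:,2]-z)<.008]
            print(n,st[i,:4],"z",round(z,4),*rect(X))
E
python3 - <<'E'
from h import *
from scipy.optimize import least_squares
for n in("top","scene"):
    p=snap(n); print(n); meas(p)
    for q,h in(("pigment_red",.112),("pigment_ochre",.110),("pin_tin",.084)):
        d=spotter.cut_out(p,q)[0]; X,_=pts(p,d["mask"]); T=X[X[:,2]>h-.006]
        c,r=cv2.minEnclosingCircle((T[:,:2]*1000).astype(np.float32))
        print(q,len(T),np.round(T.mean(0)*1000,1),"circ",np.round(c,1),round(r,1))
    if n=="top":
        save(p,"crop1.png",(90,240,240,400),4)
        X,uv=pts(p,np.ones((480,640),bool))
        h=cv2.cvtColor(p["image"],cv2.COLOR_RGB2HSV)[uv[:,1],uv[:,0]]
        m=(abs(X[:,2]-.012)<.005)&(h[:,1]>70)&(h[:,0]>8)&(h[:,0]<25)&(X[:,0]>.5)&(X[:,0]<.74)&(abs(X[:,1]-.02)<.14)
        im=np.zeros((480,640),np.uint8); im[uv[m,1],uv[m,0]]=1
        im=cv2.morphologyEx(im,cv2.MORPH_OPEN,np.ones((3,3)))
        k,l,st,_=cv2.connectedComponentsWithStats(im);i=1+st[1:,4].argmax()
        print("board",rect(pts(p,l==i)[0]))
        m=(X[:,0]>.70)&(X[:,0]<.83)&(X[:,1]>-.06)&(X[:,1]<.1)&(X[:,2]>.012); print("tape",X[m].min(0),X[m].max(0))
E
```

```text
top
green [294 155  46  33] z 0.0421 [671.3  24.8] [60.  91.7] 9.2
green [442 240  47  34] z 0.0435 [ 484.5 -282.8] [58.6 94.4] 5.7
orange [190 226  25  33] z 0.0445 [518.5 265.7] [62.  51.5] 8.6
mat [292 260 102  49] z 0.0037 [434.2 -29.7] [208.1  88.7] 84.6
pigment_red 374 [595.6  88.9 112.4] circ [596.5  88.9] 22.3
pigment_ochre 387 [614.  -41.1 109.5] circ [614.9 -41.7] 22.7
pin_tin 544 [605.6  23.6  81.5] circ [605.7  24.5] 28.9
board (array([630.6,  94.5]), array([150. ,  77.1]), 8.1)
tape [ 0.70001414 -0.05996042  0.0120171 ] [0.82972008 0.09351262 0.04686302]
scene
green [341 172  42  26] z 0.0443 [671.9  22.7] [59.3 90.5] 12.0
green [379 309  61  51] z 0.0457 [ 482.9 -284.7] [62.3 93.3] 5.2
orange [200 147  46  30] z 0.0453 [513.  283.6] [60.6 94.5] 13.9
mat [244 235  98  90] z 0.0058 [433.1 -31.8] [209.1  89.6] 84.5
pigment_red 296 [595.   85.9 113.6] circ [596.9  88.6] 22.7
pigment_ochre 373 [613.4 -43.9 111.1] circ [614.8 -42.5] 24.9
pin_tin 520 [606.2  23.   83.4] circ [606.6  22.3] 31.1
```

View pics/crop1.png

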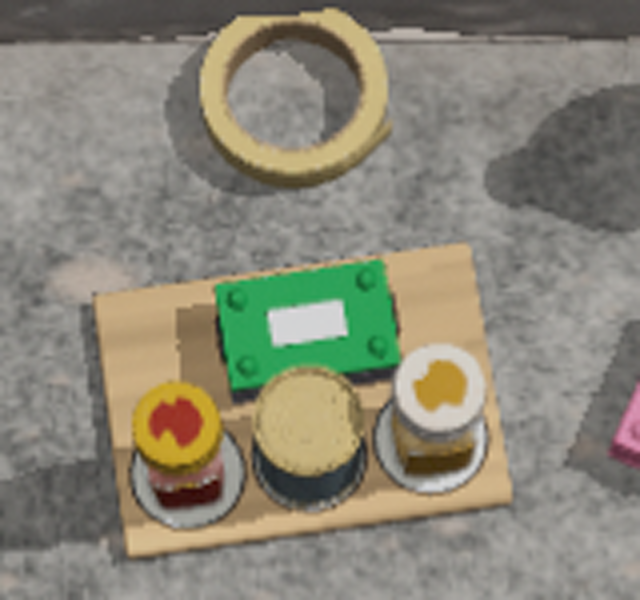

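The choice is confirmed: the flat box on the board has a green lid, and the pink ones lie elsewhere. The spacing (66 mm), the heights and the board yaw of 8° all agree. The marks are red (596.4, 88.8), tin (606, 23.5) and ochre (614.8, −42).

```bash
cat >> h.py <<'E'
from scipy.spatial.transform import Rotation as Ro
def plan(*wps):
    "waypoints (x,y,z,jawdeg) m -> rows from present pose"
    s=status.state(); p=s["position"];R=Ro.from_rotvec(s["orientation"]).as_matrix()
    a=np.degrees(np.arctan2(R[1,1],R[0,1])); print("t",round(s["time"],2),"tcp",np.round(p,4),"jaw",round(a,2),"tilt",round(np.degrees(np.arccos(-R[2,2])),2),"open",round(s["opening"]*95.1,1),"F",np.round(s["wrist_force"],1))
    for w in wps:
        d=R.T@(np.array(w[:3])-p)/.2
        t=(a-w[3]+90)%180-90
        print(w,"->",np.round(d,3),"turn",round(np.radians(t)/.5,3))
E
python3 -c "
from h import *
plan((.596,.0888,.2,8))"
```

```text
t 1.3 tcp [0.16   0.63   0.2226] jaw 75.75 tilt 0.0 open 95.1 F [-0.1 -0.9  0.2]
(0.596, 0.0888, 0.2, 8) -> [-2.779 -2.086  0.113] turn 2.365
```

Emit:
{"api": "drive_tool", "payload": {"series": "-1 -0.7 0 0.8; -1 -0.7 0 0.8; -1 -0.7 0 0.8; -1 -0.7 0 0.8; -1 -0.7 0 0.8", "grip": 75}}

```text
time: 1.92
position: [0.3215, 0.4428, 0.2229]
orientation: [1.009, 2.975, 0.001]
wrist_force: [-0.6, 0.3, -0.2]
opening: 0.79
```

```bash
python3 -c "
from h import *
plan((.596,.0888,.2,8))"
```

```text
t 1.93 tcp [0.3215 0.4428 0.2229] jaw 52.53 tilt 0.04 open 75.1 F [-0.6  0.3 -0.2]
(0.596, 0.0888, 0.2, 8) -> [-2.166 -0.57   0.115] turn 1.554
```

Emit:
{"api": "drive_tool", "payload": {"series": "-1 -0.26 0 0.78; -1 -0.26 0 0.78; -1 -0.26 0 0.78; -1 -0.26 0 0.78; -1 -0.26 0 0.78"}}

```text
time: 2.55
position: [0.4491, 0.2797, 0.223]
orientation: [1.569, 2.722, 0.001]
wrist_force: [0.5, 0.4, -0.6]
opening: 0.788
```

```bash
python3 -c "
from h import *
plan((.596,.0888,.2,8))"
```

```text
t 2.55 tcp [0.4491 0.2797 0.223 ] jaw 30.07 tilt 0.05 open 75.0 F [ 0.5  0.4 -0.6]
(0.596, 0.0888, 0.2, 8) -> [-1.194  0.157  0.115] turn 0.771
```

Emit:
{"api": "drive_tool", "payload": {"series": "-1 0.14 0.1 0.77; -1 0.14 0.1 0.77; -1 0.14 0.1 0.77; -1 0.14 0.1 0.77; -1 0.14 0.1 0.77; -1 0.14 0.1 0.77"}}

```text
time: 3.3
position: [0.5728, 0.1226, 0.2032]
orientation: [-2.058, -2.373, -0.002]
wrist_force: [-0.0, -0.1, -0.1]
opening: 0.79
```

```bash
python3 -c "
from h import *
plan((.5964,.0888,.2,8),(.5964,.0888,.066,8))
p=snap('wrist');save(p,'w1.png')
print(proj(p,[[.5964,.0888,.112],[.606,.0235,.084],[.6148,-.042,.110],[.6715,.024,.042]]))
for q in('pigment_red','pin_tin','pigment_ochre','green_box'):
  for d in spotter.cut_out(p,q)[:2]: print(q,d['conf'],d['position'])
"
```

```text
t 3.3 tcp [0.5728 0.1226 0.2032] jaw 8.14 tilt 0.07 open 75.2 F [-0.  -0.1 -0.1]
(0.5964, 0.0888, 0.2, 8) -> [-0.184  0.093  0.016] turn 0.005
(0.5964, 0.0888, 0.066, 8) -> [-0.185  0.092  0.686] turn 0.005
[[345.76965909 296.99683338]
 [342.51004001 357.81629924]
 [342.5948715  448.87441085]
 [408.03303081 342.04996564]]
pigment_red 0.61 [275.3, 342.0]
pigment_red 0.16 [360.9, 394.0]
pin_tin 0.96 [362.2, 340.4]
green_box 0.93 [93.8, 419.4]
green_box 0.68 [359.7, 393.4]
```

View pics/w1.png

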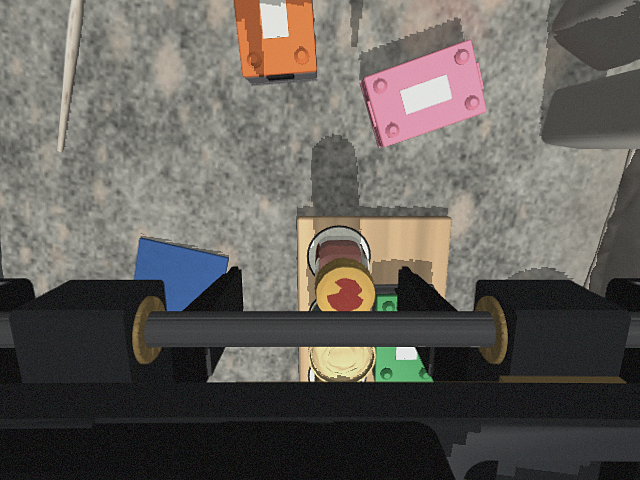

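Wrist view: the red lid at (345,290) lies between the open fingers, near its projected place at (346,297). The green box edge is at (405,340), right of the jar, so the path is clear above the box. Now I'll descend and grip red.

Emit:
{"api": "drive_tool", "payload": {"series": "-0.185 0.092 0.1 0.005; -0.185 0.092 0.3 0.005; -0.185 0.092 0.5 0.005; -0.185 0.092 0.686 0.005; -0.185 0.092 0.686 0.005; -0.185 0.092 0.686 0.005; -0.185 0.092 0.686 0.005"}}

```text
time: 4.42
position: [0.5984, 0.088, 0.0688]
orientation: [2.06, 2.368, 0.007]
wrist_force: [0.4, 0.3, -0.8]
opening: 0.784
```

Emit:
{"api": "drive_tool", "payload": {"series": "0 0 0 0; 0 0 0 0; 0 0 0 0; 0 0 0 0; 0 0 0 0; 0 0 0 0; 0 0 -0.05 0; 0 0 -0.05 0", "grip": 30, "newtons": 15}}

```text
time: 5.42
position: [0.5992, 0.0881, 0.0798]
orientation: [2.059, 2.367, 0.009]
wrist_force: [0.8, 1.0, -1.9]
opening: 0.463
```

```bash
python3 -c "
from h import *
plan((.4398,.0342,.2,8),(.4398,.0342,.059,8))
p=snap('wrist');save(p,'w2.png')
"
```

```text
t 5.42 tcp [0.5992 0.0881 0.0798] jaw 7.96 tilt 0.43 open 44.0 F [ 0.8  1.  -1.9]
(0.4398, 0.0342, 0.2, 8) -> [-0.156 -0.822 -0.607] turn -0.001
(0.4398, 0.0342, 0.059, 8) -> [-0.156 -0.827  0.098] turn -0.001
```

View pics/w2.png

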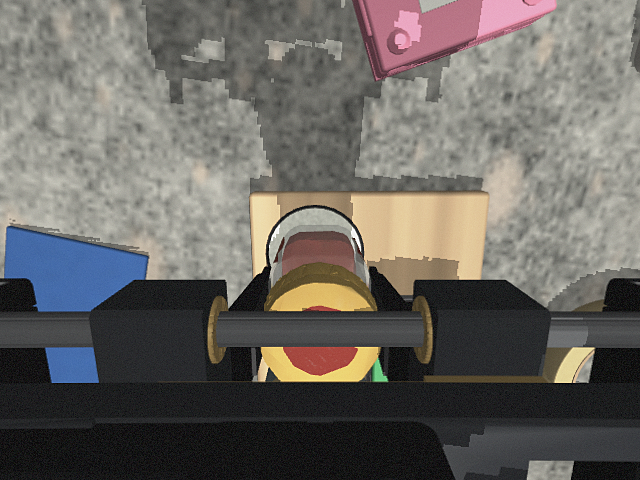

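Red is held: opening 44 mm, about 1.5 N of load. Carrying it to the mat's +y slot.

Emit:
{"api": "drive_tool", "payload": {"series": "0 0 -0.15 0; 0 -0.1 -0.2 0; -0.1 -0.4 -0.2 0; -0.156 -0.7 -0.2 0; -0.156 -0.824 -0.2 0; -0.156 -0.824 -0.15 0; -0.156 -0.825 -0.05 0; -0.156 -0.826 0.04 0; -0.156 -0.827 0.08 0; -0.156 -0.827 0.087 0; -0.156 -0.827 0.09 0; -0.156 -0.827 0.09 0"}}

```text
time: 6.98
position: [0.44, 0.0342, 0.0607]
orientation: [2.058, 2.367, 0.009]
wrist_force: [0.1, 0.4, -0.7]
opening: 0.462
```

```bash
python3 -c "
from h import *
plan((.4398,.0342,.061,8))"
```

```text
t 6.97 tcp [0.44   0.0342 0.0607] jaw 7.97 tilt 0.44 open 44.0 F [ 0.1  0.4 -0.7]
(0.4398, 0.0342, 0.061, 8) -> [-0.    -0.001 -0.002] turn -0.001
```

Emit:
{"api": "drive_tool", "payload": {"series": "0 0 0 0; 0 0 0 0; 0 0 0 0; 0 0 -0.1 0; 0 0 -0.3 0; 0 0 -0.5 0; 0.03 0.3 -0.6 0; 0.1 0.6 -0.6 0; 0.17 0.81 -0.6 0; 0.17 0.81 -0.6 0; 0.17 0.81 -0.6 0", "grip": 78}}

```text
time: 8.35
position: [0.594, 0.09, 0.1813]
orientation: [2.059, 2.368, 0.007]
wrist_force: [-0.5, 0.2, 0.6]
opening: 0.819
```

```bash
python3 -c "
from h import *
plan((.606,.0235,.064,8))"
```

```text
t 8.35 tcp [0.594  0.09   0.1813] jaw 7.98 tilt 0.35 open 77.9 F [-0.5  0.2  0.6]
(0.606, 0.0235, 0.064, 8) -> [-0.338  0.009  0.587] turn -0.001
```

Emit:
{"api": "drive_tool", "payload": {"series": "-0.2 0.005 0 0; -0.338 0.009 0.1 0; -0.338 0.009 0.3 0; -0.338 0.009 0.5 0; -0.338 0.006 0.585 0; -0.338 0.004 0.595 0; -0.338 0.002 0.6 0; -0.338 0.002 0.6 0"}}

```text
time: 9.35
position: [0.6057, 0.0233, 0.0633]
orientation: [2.057, 2.366, 0.01]
wrist_force: [-0.7, 0.4, 0.0]
opening: 0.822
```

Emit:
{"api": "drive_tool", "payload": {"series": "0 0 0 0; 0 0 0 0; 0 0 0 0; 0 0 0 0; 0 0 0 0; 0 0 -0.1 0; 0 0 -0.2 0; 0 0 -0.2 0", "grip": 40}}

```text
time: 10.35
position: [0.6074, 0.0232, 0.1067]
orientation: [2.054, 2.362, 0.016]
wrist_force: [0.5, -1.0, -1.2]
opening: 0.601
```

```bash
python3 -c "
from h import *
plan((.4337,-.0305,.057,8))"
```

```text
t 10.35 tcp [0.6074 0.0232 0.1067] jaw 7.99 tilt 0.86 open 57.1 F [ 0.5 -1.  -1.2]
(0.4337, -0.0305, 0.057, 8) -> [-0.145 -0.901  0.235] turn -0.0
```

Emit:
{"api": "drive_tool", "payload": {"series": "-0.1 -0.2 -0.1 0; -0.14 -0.5 -0.1 0; -0.145 -0.8 -0.1 0; -0.145 -0.901 -0.1 0; -0.145 -0.901 -0.05 0; -0.145 -0.901 0.1 0; -0.145 -0.901 0.2 0; -0.145 -0.901 0.23 0; -0.145 -0.901 0.238 0; -0.145 -0.901 0.242 0; -0.145 -0.901 0.242 0"}}

```text
time: 11.72
position: [0.4344, -0.0307, 0.0564]
orientation: [2.053, 2.361, 0.017]
wrist_force: [-0.6, 0.4, -1.6]
opening: 0.601
```

```bash
python3 -c "
from h import *
plan((.4337,-.0305,.056,8))"
```

```text
t 11.72 tcp [ 0.4344 -0.0307  0.0564] jaw 7.99 tilt 0.94 open 57.1 F [-0.6  0.4 -1.6]
(0.4337, -0.0305, 0.056, 8) -> [ 0.001 -0.003  0.002] turn -0.0
```

Emit:
{"api": "drive_tool", "payload": {"series": "0 0 0.005 0; 0 0 0.005 0; 0 0 0.005 0; 0 0 0.005 0; 0 0 -0.1 0; 0 0 -0.3 0; 0 0 -0.5 0; -0.05 0.3 -0.6 0; -0.1 0.6 -0.6 0; -0.181 0.885 -0.6 0; -0.181 0.885 -0.6 0; -0.181 0.885 -0.6 0", "grip": 78}}

```text
time: 13.22
position: [0.6121, -0.0418, 0.1785]
orientation: [2.054, 2.363, 0.015]
wrist_force: [0.3, -0.2, 0.4]
opening: 0.817
```

```bash
python3 -c "
from h import *
plan((.6148,-.042,.067,8))"
```

```text
t 13.22 tcp [ 0.6121 -0.0418  0.1785] jaw 7.99 tilt 0.83 open 77.7 F [ 0.3 -0.2  0.4]
(0.6148, -0.042, 0.067, 8) -> [-0.002  0.005  0.558] turn -0.0
```

Emit:
{"api": "drive_tool", "payload": {"series": "-0.002 0.005 0.2 0; -0.002 0.005 0.4 0; -0.002 0.005 0.53 0; -0.002 0.005 0.558 0; -0.002 0.005 0.558 0; -0.002 0.005 0.558 0"}}

```text
time: 13.98
position: [0.6158, -0.0422, 0.0692]
orientation: [2.052, 2.361, 0.018]
wrist_force: [0.2, -0.3, 0.0]
opening: 0.821
```

Emit:
{"api": "drive_tool", "payload": {"series": "0 0 0 0; 0 0 0 0; 0 0 0 0; 0 0 0 0; 0 0 0 0; 0 0 -0.1 0; 0 0 -0.2 0; 0 0 -0.2 0", "grip": 30}}

```text
time: 14.98
position: [0.6173, -0.0425, 0.1129]
orientation: [2.049, 2.356, 0.024]
wrist_force: [-0.0, 0.2, -0.7]
opening: 0.476
```

```bash
python3 -c "
from h import *
plan((.4276,-.0952,.060,8))"
```

```text
t 14.97 tcp [ 0.6173 -0.0425  0.1129] jaw 7.99 tilt 1.39 open 45.3 F [-0.   0.2 -0.7]
(0.4276, -0.0952, 0.06, 8) -> [-0.128 -0.982  0.242] turn -0.0
```

Emit:
{"api": "drive_tool", "payload": {"series": "-0.1 -0.2 -0.1 0; -0.128 -0.5 -0.1 0; -0.128 -0.8 -0.1 0; -0.128 -0.982 -0.1 0; -0.128 -0.982 -0.05 0; -0.128 -0.982 0.1 0; -0.128 -0.982 0.2 0; -0.128 -0.982 0.23 0; -0.128 -0.982 0.235 0; -0.128 -0.982 0.235 0; -0.128 -0.982 0.235 0; -0.128 -0.982 0.235 0"}}

```text
time: 16.48
position: [0.4279, -0.0953, 0.0616]
orientation: [2.048, 2.356, 0.024]
wrist_force: [-0.2, -0.0, -0.4]
opening: 0.482
```

```bash
python3 -c "
from h import *
plan((.4276,-.0952,.061,8))"
```

```text
t 16.48 tcp [ 0.4279 -0.0953  0.0616] jaw 8.0 tilt 1.45 open 45.9 F [-0.2 -0.  -0.4]
(0.4276, -0.0952, 0.061, 8) -> [ 0.001 -0.002  0.003] turn -0.0
```

Emit:
{"api": "drive_tool", "payload": {"series": "0 0 0.003 0; 0 0 0.003 0; 0 0 0.003 0; 0 0 0.003 0; 0 0 -0.1 0; 0 0 -0.3 0; 0 0 -0.5 0; 0.05 0.3 -0.7 0; 0.1 0.6 -0.7 0; 0.1 1 -0.7 0; 0.1 1 -0.7 0; 0.1 1 -0.7 0", "grip": 85}}

```text
time: 17.98
position: [0.6205, -0.0471, 0.2057]
orientation: [2.048, 2.358, 0.023]
wrist_force: [-0.1, 0.1, -0.2]
opening: 0.895
```

```bash
python3 -c "
from h import *
plan((.672,-.04,.19,9))
for n in ('top','scene'):
  p=snap(n)
  save(p,'after_'+n+'.png')
  meas(p)
  for q,h in(('pigment_red',.104),('pigment_ochre',.102),('pin_tin',.076)):
    for d in spotter.cut_out(p,q)[:1]:
        X,_=pts(p,d['mask']); T=X[abs(X[:,2]-h)<.006]
        if len(T)>50: c,r=cv2.minEnclosingCircle((T[:,:2]*1000).astype(np.float32)); print(n,q,len(T),np.round(T.mean(0)*1000,1),'circ',np.round(c,1),round(r,1))
"
```

```text
t 17.98 tcp [ 0.6205 -0.0471  0.2057] jaw 8.05 tilt 1.38 open 85.2 F [-0.1  0.1 -0.2]
(0.672, -0.04, 0.19, 9) -> [-0.     0.258  0.085] turn -0.033
green [294 159  18  29] z 0.0423 [666.4  51.4] [60.5 37.5] 6.3
green [442 240  47  34] z 0.0435 [ 484.  -282.8] [58.8 92.9] 6.1
orange [168 226  47  36] z 0.0445 [514.8 286.6] [61.  92.2] 12.6
green [333 172  50  35] z 0.0443 [669.6  23.2] [60.2 92.7] 8.2
green [379 309  61  51] z 0.0455 [ 483.5 -283.7] [61.7 93.7] 8.0
orange [200 147  46  30] z 0.0454 [513.8 284.8] [60.3 91.5] 12.0
mat [244 248  98  77] z 0.0057 [431.8 -31.7] [210.   88.1] 84.9
scene pigment_red 372 [438.6  33.3 105.5] circ [440.4  36.3] 24.3
scene pin_tin 613 [434.5 -29.9  75.1] circ [435.4 -30. ] 30.1
```

View pics/after_scene.png

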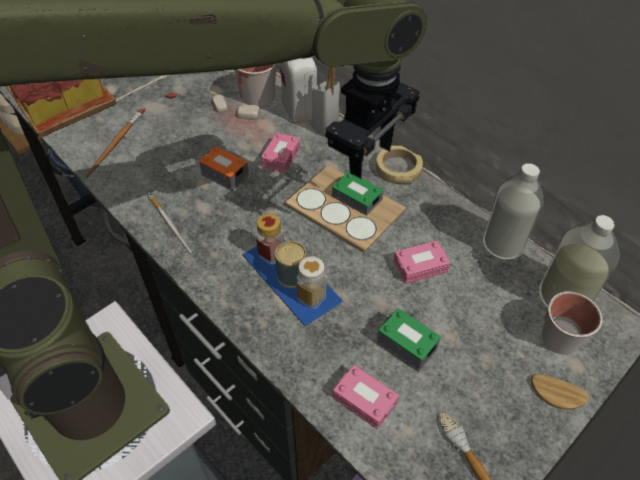

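Red (269,235), tin (291,262) and ochre (312,283) stand upright on the mat. The three marks are free and the green box at (358,190) has not moved. Next is a close look at the green box with the wrist camera.

Emit:
{"api": "drive_tool", "payload": {"series": "0 0.13 0.05 -0.03; 0 0.258 0.085 -0.03; 0 0.258 0.085 -0.03; 0 0.258 0.085 -0.03"}}

```text
time: 18.88
position: [0.6699, -0.0407, 0.1913]
orientation: [2.031, 2.37, 0.024]
wrist_force: [0.6, 0.8, -0.7]
opening: 0.894
```

```bash
python3 -c "
from h import *
p=snap('wrist');save(p,'w3.png');meas(p)
plan((.6715,.024,.15,8.5),(.6715,.024,.026,8.5))
"
```

```text
green [291  90  76 117] z 0.0415 [670.  25.] [59.2 91.6] 8.9
mat [  0  32 122 248] z 0.0036 [432.8 -29.9] [209.5  91.5] 84.5
t 18.93 tcp [ 0.6699 -0.0408  0.1915] jaw 8.82 tilt 1.47 open 84.9 F [ 0.7  1.  -0.1]
(0.6715, 0.024, 0.15, 8.5) -> [0.32  0.053 0.207] turn 0.011
(0.6715, 0.024, 0.026, 8.5) -> [0.323 0.037 0.827] turn 0.011
```

View pics/w3.png

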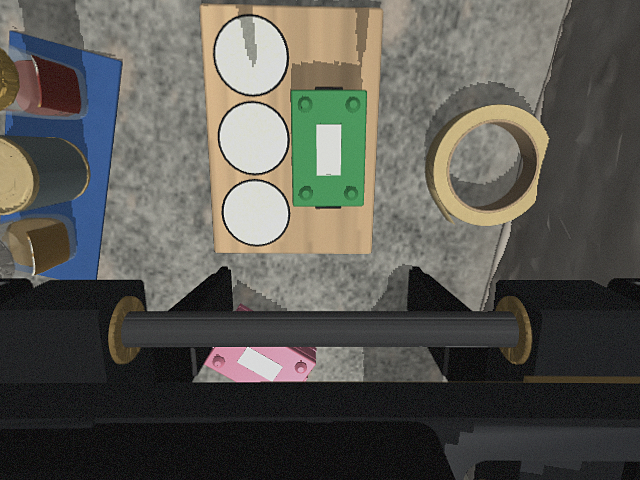

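The wrist view shows the green box at px (328,148). Measured, it is at (670.0, 25.0) with yaw 8.9°, which agrees with the other views. The tape at (490,165) is clear of the fingers. Descending.

Emit:
{"api": "drive_tool", "payload": {"series": "0.2 0.04 0.1 0; 0.326 0.04 0.25 0; 0.326 0.035 0.45 0; 0.327 0.033 0.65 0; 0.327 0.031 0.78 0; 0.327 0.031 0.82 0; 0.327 0.031 0.827 0; 0.327 0.031 0.827 0; 0.327 0.031 0.827 0"}}

```text
time: 20.05
position: [0.6712, 0.0245, 0.0277]
orientation: [2.029, 2.368, 0.027]
wrist_force: [0.6, -0.6, 0.1]
opening: 0.898
```

```bash
python3 -c "
from h import *
plan((.6702,.0247,.026,8.8))
"
```

```text
t 20.05 tcp [0.6712 0.0245 0.0277] jaw 8.82 tilt 1.62 open 85.4 F [ 0.6 -0.6  0.1]
(0.6702, 0.0247, 0.026, 8.8) -> [ 0.002 -0.005  0.008] turn 0.001
```

Emit:
{"api": "drive_tool", "payload": {"series": "0.002 -0.005 0.008 0; 0.002 -0.005 0.008 0; 0.002 -0.005 0.008 0; 0.002 -0.005 0.008 0; 0.002 -0.005 0.008 0; 0.002 -0.005 -0.05 0; 0.002 -0.005 -0.3 0; 0.002 -0.005 -0.6 0; 0.002 -0.005 -0.75 0; 0.002 -0.005 -0.75 0; 0.002 -0.005 -0.75 0", "grip": 45, "newtons": 25}}

```text
time: 21.42
position: [0.6646, 0.025, 0.1752]
orientation: [2.031, 2.37, 0.023]
wrist_force: [0.3, 0.2, -3.6]
opening: 0.632
```

```bash
python3 -c "
from h import *
plan((.484,-.38,.18,6),(.484,-.283,.18,6))
p=snap('scene');meas(p)
"
```

```text
t 21.43 tcp [0.6646 0.025  0.1752] jaw 8.81 tilt 1.42 open 60.1 F [ 0.3  0.2 -3.6]
(0.484, -0.38, 0.18, 6) -> [-1.863 -1.202 -0.043] turn 0.098
(0.484, -0.283, 0.18, 6) -> [-1.384 -1.128 -0.044] turn 0.098
green [379 309  61  51] z 0.0456 [ 483.7 -284.4] [61.7 92.5] 6.9
orange [200 148  46  29] z 0.0452 [513.2 284.6] [62.2 94.3] 12.3
mat [244 248  98  77] z 0.0058 [432.5 -32.7] [208.   88.9] 84.2
```

Emit:
{"api": "drive_tool", "payload": {"series": "-0.25 -0.15 -0.05 0.1; -0.5 -0.32 -0.05 0.1; -0.75 -0.48 -0.05 0.1; -0.95 -0.6 -0.05 0.1; -0.95 -0.6 -0.05 0.1; -0.95 -0.6 -0.05 0.1"}}

```text
time: 22.22
position: [0.5737, -0.1806, 0.1804]
orientation: [2.094, 2.322, 0.022]
wrist_force: [-0.1, 0.5, -2.4]
opening: 0.635
```

```bash
python3 -c "
from h import *
plan((.484,-.36,.2,6))
"
```

```text
t 22.23 tcp [ 0.5737 -0.1806  0.1804] jaw 5.92 tilt 1.16 open 60.4 F [-0.1  0.5 -2.4]
(0.484, -0.36, 0.2, 6) -> [-0.846 -0.537 -0.107] turn -0.003
```

Emit:
{"api": "drive_tool", "payload": {"series": "-0.3 -0.2 -0.1 0; -0.6 -0.4 -0.107 0; -0.846 -0.537 -0.107 0; -0.846 -0.537 -0.107 0; -0.846 -0.537 -0.107 0; -0.846 -0.537 -0.107 0"}}

```text
time: 22.98
position: [0.4848, -0.3582, 0.1993]
orientation: [2.092, 2.325, 0.023]
wrist_force: [-0.2, -0.1, -2.8]
opening: 0.632
```

```bash
python3 -c "
from h import *
p=snap('wrist');save(p,'w4.png');meas(p)
plan((.484,-.283,.15,6))
for n in('scene','top'): print(n);meas(snap(n))
"
```

```text
green [245  79 150 232] z 0.0435 [ 483.1 -282.8] [59.5 90.9] 6.5
t 23.02 tcp [ 0.4848 -0.3582  0.1995] jaw 6.05 tilt 1.15 open 59.9 F [ 0.4  0.4 -2.5]
(0.484, -0.283, 0.15, 6) -> [0.375 0.031 0.248] turn 0.002
scene
green [379 309  61  51] z 0.0456 [ 482.9 -285. ] [62.8 92.5] 7.4
mat [244 247  98  78] z 0.0058 [432.1 -32.1] [209.6  88. ] 84.5
top
green [442 240  47  34] z 0.0434 [ 484.5 -282.8] [58.8 92.5] 5.7
mat [292 260 102  49] z 0.0038 [433.8 -29.9] [208.2  88.5] 84.4
```

View pics/w4.png

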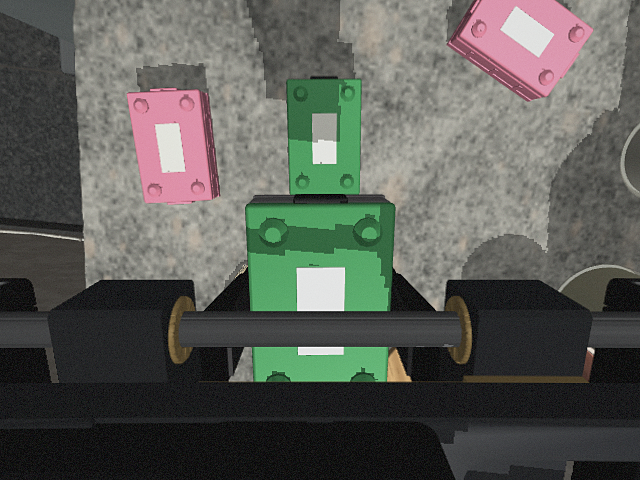

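The wrist view shows the deep green box at (323,135) with its four lugs in sight, the held flat box at (320,290), and pinks at (170,145) and (525,45). Now I'll measure the held box relative to the TCP.

```bash
cat >> h.py <<'E'
def lidpts(p,z0,z1):
    hsv=cv2.cvtColor(p["image"],cv2.COLOR_RGB2HSV)
    m=cv2.morphologyEx(cv2.inRange(hsv,(50,100,40),(80,255,255)),cv2.MORPH_CLOSE,np.ones((9,9)))>0
    X,uv=pts(p,m); k=(X[:,2]>z0)&(X[:,2]<z1); return X[k],uv[k]
def boxframe(X,a):
    a=np.radians(a); ex=np.array([np.cos(a),np.sin(a)]);ey=np.array([-ex[1],ex[0]])
    u=X[:,:2]@ex;v=X[:,:2]@ey
    q=lambda w:np.percentile(w,[.3,99.7])*1000
    return np.round(q(u),1),np.round(q(v),1),np.round([ex@0 if 0 else 0],0)
E
python3 - <<'E'
from h import *
p=snap("wrist"); s=status.state()
c=np.array(s["position"])
for z0,z1,a in((.035,.06,6.3),(.18,.26,6.05)):
    X,uv=lidpts(p,z0,z1); print(len(X),np.round(np.percentile(X[:,2],[5,50,95]),4),rect(X),"uv",uv.min(0),uv.max(0))
    X=X-np.array([*c[:2],0]); print(boxframe(X,a)[:2])
    # slope of lid plane
    A=np.c_[X[:,:2],np.ones(len(X))]; print("plane",np.linalg.lstsq(A,X[:,2],rcond=None)[0].round(4))
    # front edge yaw
    v=uv[:,1]; e=[uv[uv[:,0]==u,1].min() for u in np.unique(uv[:,0])]; print("edge",np.polyfit(np.unique(uv[:,0])[8:-8],e[8:-8],1).round(3))
save(p,"lug.png",(60,260,220,420),4)
E
```

```text
7024 [0.0423 0.0436 0.0469] (array([ 483.1, -282.9]), array([59.7, 91.6]), 6.5) uv [287  78] [361 194]
(array([-22.8,  36.3]), array([ 30.3, 121.1]))
plane [-0.0009 -0.0009  0.0439]
edge [-1.0000e-03  7.8793e+01]
17737 [0.2141 0.2153 0.2181] (array([ 483.4, -350.7]), array([59.9, 82. ]), 5.9) uv [245 195] [394 380]
(array([-29.8,  29.2]), array([-31.9,  46.9]))
plane [-0.0061  0.0074  0.2153]
edge [5.00000e-03 2.01362e+02]
```

View pics/lug.png

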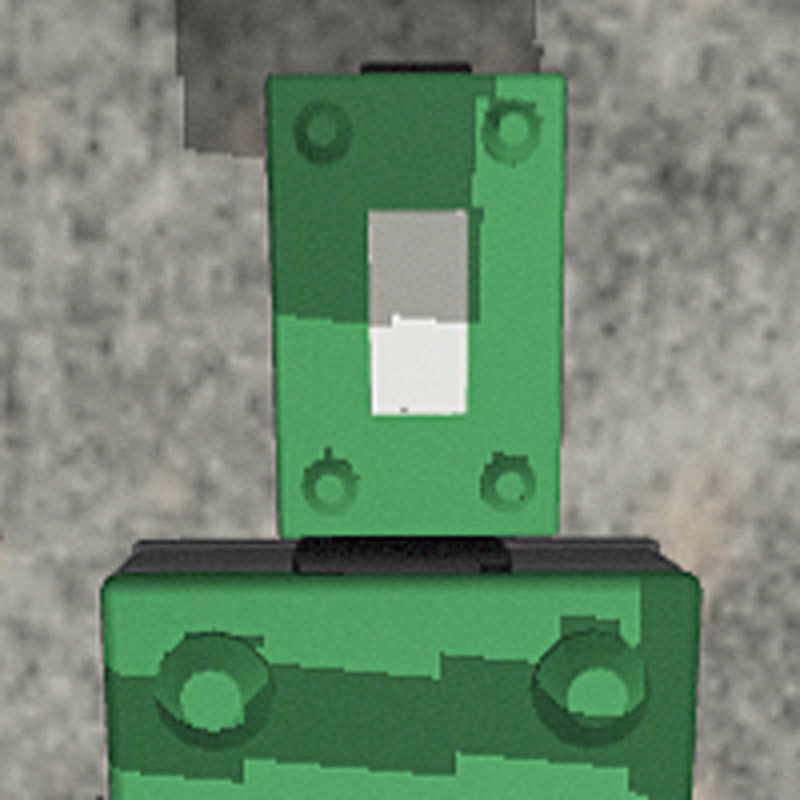

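```bash
python3 - <<'E'
from h import *
p=snap("wrist"); c=np.array(status.state()["position"])
f=lambda l,z:atz(p,np.array(l)/4+[220-.4,60-.4],z)*1000
b=f([(322,132),(512,130),(329,486),(508,484)],.0440+.001); h=f([(213,688),(592,685)],.2155+.001)
print(b.round(1),"centre",b.mean(0).round(1)); print(h.round(1),"mid",h.mean(0).round(1))
d=h[1]-h[0]; yh=np.degrees(np.arctan2(d[1],d[0])); yb=[np.degrees(np.arctan2(*(b[i]-b[j])[[1,0]])) for i,j in((1,0),(3,2))]
yy=[np.degrees(np.arctan2(-(b[i]-b[j])[0],(b[i]-b[j])[1])) for i,j in((0,2),(1,3))]
print("yaw held",yh,"base",yb,yy)
a=np.radians(6.05); ey=np.array([-np.sin(a),np.cos(a)])
hc=h.mean(0)[:2]-34.75*ey; print("held centre",hc.round(1),"rel TCP",(hc-c[:2]*1000).round(1),"sep",np.linalg.norm(d))
E
```

```text
[[ 460.4 -250.9   45. ]
 [ 497.8 -246.5   45. ]
 [ 468.2 -319.9   45. ]
 [ 505.5 -315.6   45. ]] centre [ 483.  -283.2   45. ]
[[ 461.7 -325.2  216.5]
 [ 499.1 -321.1  216.5]] mid [ 480.4 -323.1  216.5]
yaw held 6.237656673512588 base [np.float64(6.733600041104516), np.float64(6.5591410725327775)] [np.float64(6.498246939771876), np.float64(6.400388818466173)]
held centre [ 484.1 -357.7] rel TCP [-0.4  1.3] sep 37.59291959000029
```

Base lugs and held lugs give consistent sizes (37.6 mm against 37.5). The base centre is (483.0, −283.0) with yaw 6.5°. The held box centre is at TCP + (−0.4, +1.2).

```bash
python3 -c "
from h import *
plan((.4834,-.2842,.12,6.4),(.4834,-.2842,.07,6.4))"
```

```text
t 23.23 tcp [ 0.4845 -0.359   0.1999] jaw 6.01 tilt 1.16 open 60.0 F [ 0.7 -0.1 -3.2]
(0.4834, -0.2842, 0.12, 6.4) -> [0.373 0.026 0.4  ] turn -0.014
(0.4834, -0.2842, 0.07, 6.4) -> [0.374 0.021 0.65 ] turn -0.014
```

Emit:
{"api": "drive_tool", "payload": {"series": "0.15 0.01 0 -0.014; 0.3 0.02 0.1 -0.014; 0.373 0.026 0.3 -0.014; 0.373 0.026 0.45 -0.014; 0.374 0.022 0.6 -0.014; 0.374 0.021 0.65 -0.014; 0.374 0.021 0.65 -0.014; 0.374 0.021 0.65 -0.014; 0.374 0.021 0.65 -0.014"}}

```text
time: 24.35
position: [0.4844, -0.2848, 0.0715]
orientation: [2.082, 2.329, 0.022]
wrist_force: [0.9, 0.2, -3.8]
opening: 0.632
```

```bash
python3 -c "
from h import *
for i in range(3): plan((.4834,-.2842,.058,6.4))
for n in('wrist','scene','top'):
  p=snap(n); X,uv=lidpts(p,.075,.12); print(n,len(X),rect(X) if len(X)>50 else '', np.median(X[:,2]) if len(X) else '')
  if n=='wrist': save(p,'w5.png',(60,400,140,500),2)
"
```

```text
t 24.35 tcp [ 0.4844 -0.2848  0.0715] jaw 6.41 tilt 1.29 open 60.1 F [ 0.9  0.2 -3.8]
(0.4834, -0.2842, 0.058, 6.4) -> [ 0.004 -0.006  0.068] turn 0.0
t 24.35 tcp [ 0.4844 -0.2848  0.0715] jaw 6.41 tilt 1.29 open 60.1 F [ 0.9  0.2 -3.8]
(0.4834, -0.2842, 0.058, 6.4) -> [ 0.004 -0.006  0.068] turn 0.0
t 24.35 tcp [ 0.4844 -0.2848  0.0715] jaw 6.41 tilt 1.29 open 60.1 F [ 0.9  0.2 -3.8]
(0.4834, -0.2842, 0.058, 6.4) -> [ 0.004 -0.006  0.068] turn 0.0
wrist 17797 (array([ 483., -277.]), array([59.9, 81.8]), 6.3) 0.08699259439890557
scene 674 (array([ 486.9, -312. ]), array([64.8, 43.3]), 15.9) 0.08861331031792721
top 222 (array([ 496.9, -244.9]), array([26. , 55.7]), 57.9) 0.08601381325431162
```

Emit:
{"api": "drive_tool", "payload": {"series": "0.004 -0.005 0 0; 0.004 -0.005 0.02 0; 0.004 -0.005 0.035 0; 0.004 -0.005 0.045 0; 0.004 -0.005 0.052 0; 0.004 -0.005 0.06 0; 0.004 -0.005 0.066 0; 0.004 -0.005 0.068 0; 0.004 -0.005 0.068 0"}}

```text
time: 25.62
position: [0.4832, -0.2838, 0.0582]
orientation: [2.083, 2.33, 0.022]
wrist_force: [-3.0, 2.2, 4.9]
opening: 0.634
```

```bash
python3 -c "
from h import *
plan((.4834,-.2842,.058,6.4))
for n in('wrist','scene'):
  p=snap(n); X,uv=lidpts(p,.06,.12); print(n,len(X),rect(X) if len(X)>50 else '', np.percentile(X[:,2],[5,50,95]) if len(X) else '')
  A=np.c_[X[:,:2]-X[:,:2].mean(0),np.ones(len(X))]; print('plane',np.linalg.lstsq(A,X[:,2],rcond=None)[0].round(4))
"
```

```text
t 25.62 tcp [ 0.4832 -0.2838  0.0582] jaw 6.42 tilt 1.23 open 60.2 F [-3.   2.2  4.9]
(0.4834, -0.2842, 0.058, 6.4) -> [-0.002  0.001  0.001] turn 0.001
wrist 17971 (array([ 482., -276.]), array([60.1, 82.1]), 6.3) [0.07239656 0.07364073 0.07643308]
plane [-0.0049 -0.0022  0.0737]
scene 611 (array([ 485.2, -309.5]), array([61.3, 43.1]), 10.2) [0.06680608 0.07577279 0.07997201]
plane [ 0.0703 -0.0409  0.0752]
```

The lid reads 73.7 mm against the 74 expected, with light contact force, so the box is seated. Releasing and lifting.

Emit:
{"api": "drive_tool", "payload": {"series": "0 0 0 0; 0 0 0 0; 0 0 0 0; 0 0 0 0; 0 0 -0.1 0; 0 0 -0.3 0; 0 0 -0.6 0; -0.2 0 -0.7 0; -0.4 0 -0.7 0; -0.4 0 -0.7 0; -0.4 0 -0.7 0", "grip": 80, "newtons": 15}}

```text
time: 27.1
position: [0.489, -0.3629, 0.1988]
orientation: [2.083, 2.33, 0.022]
wrist_force: [-0.3, 0.2, -0.5]
opening: 0.841
```

```bash
python3 -c "
from h import *
plan((.4276,-.0952,.2,8))
for n in('wrist','scene'):
  p=snap(n); X,uv=lidpts(p,.06,.12); print(n,len(X),rect(X) if len(X)>50 else '', np.percentile(X[:,2],[5,50,95]) if len(X) else '')
  A=np.c_[X[:,:2]-X[:,:2].mean(0),np.ones(len(X))]; print('plane',np.linalg.lstsq(A,X[:,2],rcond=None)[0].round(4))
save(p,'s3.png',(270,400,340,500),4)
"
```

```text
t 27.1 tcp [ 0.489  -0.3629  0.1988] jaw 6.4 tilt 1.24 open 80.0 F [-0.3  0.2 -0.5]
(0.4276, -0.0952, 0.2, 8) -> [ 1.364 -0.156 -0.012] turn -0.056
wrist 8813 (array([ 482.6, -283. ]), array([59.8, 91.5]), 6.4) [0.07223455 0.07353931 0.07660379]
plane [-0.0003 -0.0016  0.0737]
scene 1553 (array([ 482.8, -284.3]), array([62.4, 93.7]), 5.8) [0.06717006 0.07526417 0.0788986 ]
plane [0.0557 0.0037 0.0749]
```

View pics/s3.png

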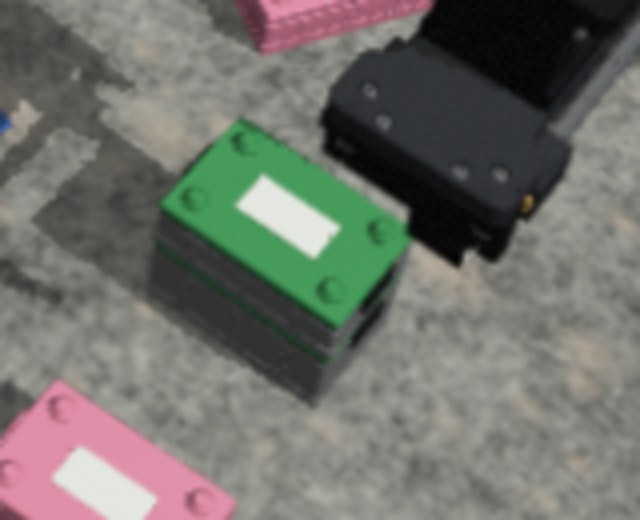

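The stack is locked: lid level at 73.7 mm, centre (482.6, −283.0) against base (483.0, −283.0), and aligned in the picture. Now returning, ochre first.

Emit:
{"api": "drive_tool", "payload": {"series": "0.3 -0.03 -0.01 -0.056; 0.6 -0.06 -0.01 -0.056; 0.9 -0.1 -0.01 -0.056; 1 -0.11 -0.01 -0.056; 1 -0.11 -0.01 -0.056; 1 -0.11 -0.01 -0.056; 1 -0.11 -0.01 -0.056"}}

```text
time: 28.08
position: [0.4449, -0.1671, 0.1995]
orientation: [2.051, 2.359, 0.022]
wrist_force: [-0.2, -0.4, 0.0]
opening: 0.84
```

```bash
python3 -c "
from h import *
p=snap('wrist')
for q,h in(('pigment_red',.104),('pigment_ochre',.102),('pin_tin',.076)):
    for d in spotter.cut_out(p,q)[:1]:
        X,_=pts(p,d['mask']); T=X[abs(X[:,2]-h)<.006]
        if len(T)>50: c,r=cv2.minEnclosingCircle((T[:,:2]*1000).astype(np.float32)); print(q,len(T),np.round(T.mean(0)*1000,1),'circ',np.round(c,1),round(r,1))
plan((.4278,-.0953,.15,8),(.4278,-.0953,.061,8))
"
```

```text
pigment_ochre 3607 [427.9 -93.1 101.2] circ [427.9 -93.3] 22.6
t 28.27 tcp [ 0.4447 -0.1666  0.1993] jaw 8.0 tilt 1.19 open 79.9 F [-0.6  0.5 -0.4]
(0.4278, -0.0953, 0.15, 8) -> [ 0.366 -0.039  0.245] turn 0.0
(0.4278, -0.0953, 0.061, 8) -> [ 0.367 -0.048  0.69 ] turn 0.0
```

Emit:
{"api": "drive_tool", "payload": {"series": "0.2 -0.02 0 0; 0.366 -0.039 0.1 0; 0.366 -0.04 0.3 0; 0.367 -0.045 0.5 0; 0.367 -0.048 0.65 0; 0.367 -0.048 0.69 0; 0.367 -0.048 0.69 0; 0.367 -0.048 0.69 0"}}

```text
time: 29.28
position: [0.4291, -0.0958, 0.0626]
orientation: [2.049, 2.357, 0.023]
wrist_force: [-0.5, 0.9, 0.7]
opening: 0.842
```

Emit:
{"api": "drive_tool", "payload": {"series": "0 0 0 0; 0 0 0 0; 0 0 0 0; 0 0 0 0; 0 0 0 0; 0 0 -0.1 0; 0 0 -0.3 0; 0 0 -0.5 0; 0 0 -0.5 0; 0 0 -0.5 0", "grip": 30}}

```text
time: 30.52
position: [0.426, -0.0954, 0.1611]
orientation: [2.051, 2.358, 0.022]
wrist_force: [0.4, -0.2, -1.8]
opening: 0.481
```

```bash
python3 -c "
from h import *
plan((.6150,-.0422,.12,8),(.6150,-.0422,.070,8))"
```

```text
t 30.52 tcp [ 0.426  -0.0954  0.1611] jaw 7.99 tilt 1.24 open 45.7 F [ 0.4 -0.2 -1.8]
(0.615, -0.0422, 0.12, 8) -> [0.133 0.968 0.226] turn -0.0
(0.615, -0.0422, 0.07, 8) -> [0.134 0.963 0.476] turn -0.0
```

Emit:
{"api": "drive_tool", "payload": {"series": "0.05 0.3 0 0; 0.1 0.6 0 0; 0.133 0.9 0 0; 0.133 0.968 0 0; 0.133 0.968 0 0; 0.133 0.968 0.2 0; 0.134 0.965 0.4 0; 0.134 0.963 0.45 0; 0.134 0.963 0.468 0; 0.134 0.963 0.474 0; 0.134 0.963 0.474 0; 0.134 0.963 0.474 0"}}

```text
time: 32.02
position: [0.6156, -0.0422, 0.0714]
orientation: [2.05, 2.357, 0.024]
wrist_force: [0.5, -0.1, -1.7]
opening: 0.479
```

```bash
python3 -c "
from h import *
plan((.6150,-.0422,.0700,8))"
```

```text
t 32.02 tcp [ 0.6156 -0.0422  0.0714] jaw 7.99 tilt 1.33 open 45.6 F [ 0.5 -0.1 -1.7]
(0.615, -0.0422, 0.07, 8) -> [ 0.    -0.003  0.007] turn -0.0
```

Down 1.4 mm more, release, rise, then back towards the tin at (.434, −.031).

Emit:
{"api": "drive_tool", "payload": {"series": "0 -0.002 0.007 0; 0 -0.002 0.007 0; 0 -0.002 0.007 0; 0 -0.002 0.007 0"}}

```text
time: 32.52
position: [0.6157, -0.0423, 0.0713]
orientation: [2.049, 2.357, 0.024]
wrist_force: [-2.2, 1.1, 5.7]
opening: 0.48
```

Emit:
{"api": "drive_tool", "payload": {"series": "0 0 0 0; 0 0 0 0; 0 0 0 0; 0 0 0 0; 0 0 -0.1 0; 0 0 -0.3 0; 0 0 -0.6 0; 0.1 -0.3 -0.65 0; 0.18 -0.6 -0.65 0; 0.18 -0.88 -0.65 0; 0.18 -0.88 -0.65 0; 0.18 -0.88 -0.65 0", "grip": 78}}

```text
time: 34.02
position: [0.4341, -0.0312, 0.1987]
orientation: [2.047, 2.355, 0.027]
wrist_force: [0.1, -0.7, -0.4]
opening: 0.821
```

```bash
python3 -c "
from h import *
plan((.434,-.0307,.055,8))
p=snap('scene');save(p,'s4.png',(100,360,200,460),2.3)
for q,h in(('pigment_red',.104),('pigment_ochre',.110),('pin_tin',.076)):
    for d in spotter.cut_out(p,q)[:1]:
        X,_=pts(p,d['mask']); T=X[abs(X[:,2]-h)<.006]
        if len(T)>50: c,r=cv2.minEnclosingCircle((T[:,:2]*1000).astype(np.float32)); print(q,len(T),np.round(T.mean(0)*1000,1),'circ',np.round(c,1),round(r,1))
"
```

```text
t 34.02 tcp [ 0.4341 -0.0312  0.1987] jaw 7.99 tilt 1.57 open 78.1 F [ 0.1 -0.7 -0.4]
(0.434, -0.0307, 0.055, 8) -> [ 0.006 -0.019  0.718] turn -0.0
pigment_red 184 [429.6  32.  104.8] circ [437.5  33.8] 21.8
pigment_ochre 359 [614.7 -43.1 110.8] circ [617.3 -41.3] 24.6
pin_tin 641 [435.2 -31.1  75. ] circ [436.7 -30.7] 30.3
```

Ochre is back within about 1.5 mm of its first scene reading. Now the tin.

Emit:
{"api": "drive_tool", "payload": {"series": "0.006 0 0.2 0; 0.006 -0.01 0.4 0; 0.006 -0.019 0.6 0; 0.006 -0.019 0.7 0; 0.006 -0.019 0.718 0; 0.006 -0.019 0.718 0; 0.006 -0.019 0.718 0"}}

```text
time: 35.1
position: [0.4352, -0.0307, 0.0552]
orientation: [2.047, 2.356, 0.026]
wrist_force: [0.2, -0.1, 0.2]
opening: 0.819
```

Emit:
{"api": "drive_tool", "payload": {"series": "0 0 0 0; 0 0 0 0; 0 0 0 0; 0 0 0 0; 0 0 0 0; 0 0 -0.1 0; 0 0 -0.3 0; 0 0 -0.5 0; 0 0 -0.5 0; 0 0 -0.5 0", "grip": 40}}

```text
time: 36.35
position: [0.4317, -0.0304, 0.1535]
orientation: [2.049, 2.357, 0.025]
wrist_force: [-0.7, -0.1, -1.6]
opening: 0.609
```

```bash
python3 -c "
from h import *
plan((.606,.0233,.12,8),(.606,.0233,.064,8))"
```

```text
t 36.35 tcp [ 0.4317 -0.0304  0.1535] jaw 8.02 tilt 1.39 open 58.0 F [-0.7 -0.1 -1.6]
(0.606, 0.0233, 0.12, 8) -> [0.145 0.896 0.188] turn 0.001
(0.606, 0.0233, 0.064, 8) -> [0.146 0.889 0.468] turn 0.001
```

Emit:
{"api": "drive_tool", "payload": {"series": "0.05 0.3 0 0; 0.1 0.6 0 0; 0.145 0.85 0 0; 0.145 0.896 0 0; 0.145 0.896 0 0; 0.145 0.896 0.2 0; 0.146 0.892 0.4 0; 0.146 0.888 0.45 0; 0.146 0.887 0.468 0; 0.146 0.887 0.475 0; 0.146 0.887 0.475 0; 0.146 0.887 0.475 0"}}

```text
time: 37.85
position: [0.6063, 0.0231, 0.0638]
orientation: [2.048, 2.356, 0.026]
wrist_force: [1.1, -0.2, 0.8]
opening: 0.598
```

```bash
python3 -c "
from h import *
plan((.606,.0233,.0632,8))"
```

```text
t 37.85 tcp [0.6063 0.0231 0.0638] jaw 8.02 tilt 1.51 open 56.8 F [ 1.1 -0.2  0.8]
(0.606, 0.0233, 0.0632, 8) -> [ 0.001 -0.002  0.003] turn 0.001
```

Emit:
{"api": "drive_tool", "payload": {"series": "0 0 0 0; 0 0 0 0; 0 0 0 0; 0 0 0 0; 0 0 -0.1 0; 0 0 -0.3 0; 0 0 -0.6 0; 0.1 -0.3 -0.68 0; 0.17 -0.6 -0.68 0; 0.17 -0.81 -0.68 0; 0.17 -0.81 -0.68 0; 0.17 -0.81 -0.68 0", "grip": 78}}

```text
time: 39.35
position: [0.4386, 0.0342, 0.1969]
orientation: [2.046, 2.354, 0.029]
wrist_force: [-0.3, 0.3, -0.1]
opening: 0.82
```

```bash
python3 -c "
from h import *
plan((.440,.0342,.060,8))"
```

```text
t 39.35 tcp [0.4386 0.0342 0.1969] jaw 8.01 tilt 1.68 open 78.0 F [-0.3  0.3 -0.1]
(0.44, 0.0342, 0.06, 8) -> [ 0.002 -0.013  0.685] turn 0.0
```

Emit:
{"api": "drive_tool", "payload": {"series": "0.002 0 0.2 0; 0.002 -0.005 0.4 0; 0.002 -0.013 0.6 0; 0.002 -0.013 0.67 0; 0.002 -0.013 0.685 0; 0.002 -0.013 0.685 0; 0.002 -0.013 0.685 0"}}

```text
time: 40.22
position: [0.4414, 0.0342, 0.0616]
orientation: [2.045, 2.352, 0.032]
wrist_force: [0.3, 0.6, -0.4]
opening: 0.82
```

Emit:
{"api": "drive_tool", "payload": {"series": "0 0 0 0; 0 0 0 0; 0 0 0 0; 0 0 0 0; 0 0 0 0; 0 0 -0.1 0; 0 0 -0.3 0; 0 0 -0.5 0; 0 0 -0.5 0; 0 0 -0.5 0", "grip": 30}}

```text
time: 41.48
position: [0.4374, 0.0343, 0.1601]
orientation: [2.045, 2.353, 0.031]
wrist_force: [0.1, -0.5, -1.3]
opening: 0.461
```

```bash
python3 -c "
from h import *
plan((.5965,.0881,.12,8),(.5965,.0881,.0675,8))"
```

```text
t 41.48 tcp [0.4374 0.0343 0.1601] jaw 8.01 tilt 1.75 open 43.8 F [ 0.1 -0.5 -1.3]
(0.5965, 0.0881, 0.12, 8) -> [0.157 0.819 0.224] turn 0.0
(0.5965, 0.0881, 0.0675, 8) -> [0.158 0.811 0.487] turn 0.0
```

Emit:
{"api": "drive_tool", "payload": {"series": "0.05 0.3 0 0; 0.1 0.6 0 0; 0.157 0.8 0 0; 0.157 0.819 0 0; 0.157 0.819 0 0; 0.157 0.819 0.2 0; 0.158 0.815 0.4 0; 0.158 0.811 0.46 0; 0.158 0.811 0.48 0; 0.158 0.811 0.485 0; 0.158 0.811 0.485 0; 0.158 0.811 0.485 0"}}

```text
time: 42.98
position: [0.5965, 0.0879, 0.0698]
orientation: [2.045, 2.353, 0.031]
wrist_force: [-4.7, -1.0, 6.3]
opening: 0.467
```

```bash
python3 -c "
from h import *
plan((.5965,.0881,.068,8))"
```

```text
t 42.98 tcp [0.5965 0.0879 0.0698] jaw 8.01 tilt 1.78 open 44.4 F [-4.7 -1.   6.3]
(0.5965, 0.0881, 0.068, 8) -> [ 0.001 -0.     0.009] turn 0.0
```

Contact force shows it standing on the board. Release, rise, then retreat toward the robot so the cameras can see.

Emit:
{"api": "drive_tool", "payload": {"series": "0 0 0 0; 0 0 0 0; 0 0 0 0; 0 0 0 0; 0 0 -0.1 0; 0 0 -0.3 0; 0 0 -0.6 0; 0 -0.3 -0.75 0; 0 -0.6 -0.75 0; 0 -1 -0.75 0; 0 -1 -0.75 0; 0 -1 -0.75 0", "grip": 80}}

```text
time: 44.48
position: [0.3935, 0.0601, 0.2151]
orientation: [2.044, 2.351, 0.035]
wrist_force: [-0.3, -0.1, 0.2]
opening: 0.841
```

Emit:
{"api": "drive_tool", "payload": {"series": "0.3 0 0 0; 0.6 0 0 0; 0.9 0 0 0; 1 0 0 0; 1 0 0 0; 1 0 0 0; 1 0 0 0"}}

```text
time: 45.35
position: [0.3663, 0.2574, 0.2142]
orientation: [2.045, 2.349, 0.035]
wrist_force: [0.2, -0.7, 0.3]
opening: 0.837
```

```bash
python3 -c "
from h import *
for n in('top','scene'):
    p=snap(n); print(n); meas(p); save(p,'end_'+n+'.png')
    for q,h in(('pigment_red',.112),('pigment_ochre',.110),('pin_tin',.084)):
        d=spotter.cut_out(p,q)[0]; X,_=pts(p,d['mask']); T=X[X[:,2]>h-.006]
        c,r=cv2.minEnclosingCircle((T[:,:2]*1000).astype(np.float32))
        print(q,len(T),np.round(T.mean(0)*1000,1),'circ',np.round(c,1),round(r,1))
"
```

```text
top
green [442 238  52  34] z 0.0734 [ 484.1 -283.5] [59.1 93.1] 6.5
orange [194 226  21  31] z 0.0444 [520.8 258.9] [60.8 37.6] 12.8
mat [292 260 102  49] z 0.0036 [433.8 -29.7] [208.   88.7] 84.4
pigment_red 373 [596.5  90.  112.2] circ [597.1  90.1] 21.9
pigment_ochre 399 [615.9 -40.3 109.5] circ [616.8 -40.4] 23.0
pin_tin 547 [606.8  23.4  81.6] circ [607.2  24.6] 28.7
scene
green [380 300  63  52] z 0.0756 [ 482.7 -284.2] [60.5 94. ] 6.6
orange [200 147  46  30] z 0.0454 [513.4 283.7] [63.8 92.8] 9.4
mat [244 235  98  90] z 0.0059 [432.3 -32.2] [210.1  88.8] 84.7
pigment_red 302 [595.3  87.3 113.6] circ [598.2  89.7] 24.0
pigment_ochre 368 [614.4 -42.7 111.2] circ [615.6 -41.2] 24.1
pin_tin 522 [607.1  22.3  83.4] circ [604.   11.6] 43.5
```

View pics/end_scene.png

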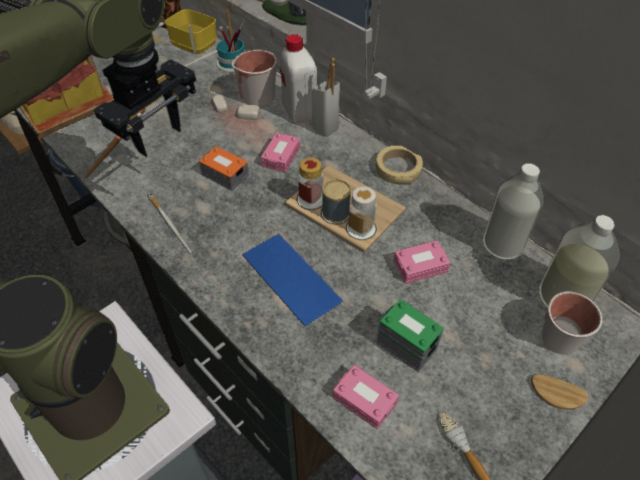

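Red (312,183), tin (336,200) and ochre (362,212) are on their marks, the green stack (410,333) is aligned, and orange has not moved. All three are within 2 mm of the first readings, and the arm touches nothing.

```bash
python3 -c "
from h import *
print(job_done())"
```

```text
the job is handed in; nothing more can be done
None
```

The job is done and handed in at about 45 s of robot time, well inside the 144 s limit; `job_done()` gave no verdict. I stood both jars and the tin on the mat, locked the flat green box onto the deep green box, then put each jar and the tin back on its own mark.

Last checks:
- **Jars and tin:** all upright and released, within about 2 mm of their starting readings, against the 15 mm allowed.
- **Green stack:** the lid was level at about 73.5 mm, against 74 mm when fully locked. The flat box was within about 1 mm and 0.5° of the deep box's position and yaw.
- **Deep green and orange boxes:** the deep green box stayed within about 1 mm of its start. The orange box had not moved in the scene view.
- **Robot:** it is clear of everything.

Two readings disagreed in the final pictures. The top view saw only part of the orange box because the arm covered it. One circle fit on the tin in the scene view was thrown off by stray pixels, but the tin's mean position and the top view both agree it is in place.

The tool's tilt also crept up to about 1.8° over the run. It had no visible effect on the placements.

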